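Butt a moulding strip in the glue-up jig and hold it into the corner

ROBOT

A 6-joint arm with a two-finger parallel gripper is mounted at the origin on the work surface. World frame = base frame: x ahead of the robot, y to its left, z up, the work surface at z = 0. Lengths are in mm, angles in rad, forces in N, time in s.
With the tool pointing down it reaches from about 375 to 900 mm from the base axis. Payload 3.1 kg.
Tool frame: the origin (TCP) lies midway between the tips of the shut fingers; the grasp point (between the pads) lies 19 mm behind it (ctrl.grip_point_offset is the distance from the TCP to the grasp point, in mm); z points along the fingers, y is the line along which they close (so a half turn about z gives the same grasp; the last joint's range is limited). The gripper opens to 87 mm and grips with 3 to 60 N. Pads are 19 mm wide; open, the fingers measure 117 mm over their backs; the gripper's body (75 mm by 190 mm) begins 51 mm behind the grasp point.
Start: joints at [-1.327, 0.527, 1.433, -0, 1.181, -0.178], TCP at [256.466, -569.931, 222.548] pointing down, gripper open.
Joint ranges: [-3.08, 3.08], [-0.75, 2.2], [0.22, 2.44], [-1.43, 4.57], [0, 2.65], [-2.85, 2.85]. Speed limits (rad/s): [2.79, 2.79, 3.14, 3.14, 3.14, 3.14].

INTERFACE

Orientations are given as [roll, pitch, yaw] about the fixed x, y, z axes, in that order (R = Rz(yaw) Ry(pitch) Rx(roll)).
In Python, from plant import telemetry, vision, finish_job, models, ctrl gives the robot as it stands.
- The arm moves only by the tool servo_tool, never from a script. Its argument "motion" is a list of rows, each an object with "grip": the finger opening in m, from 0 to 0.087; "xyz": the shift along the tool's x, y, z in m, a list of three; "turn": the turn, a rotation vector about the tool's x, y, z in degrees, a list of three. A call has 1 to 12 rows; each row is the pose to reach, as a shift and turn from the pose commanded when the call began, along the tool's axes at that moment; what a row does not reach only later rows make up. A row lasts 1/10 s, in which the tool goes at most 50 mm and 8.59 degrees, less where a joint would pass 70% of its speed; a pose out of reach is approached as far as the arm can. A call with a gripper value outside its range is refused whole. The fingers move at their own pace and stop on an object; "squeeze" is the grip in N (left out, the last holds). Time passes only in rows, so rows that repeat a pose let the fingers close. It gives the time, the measured TCP pose, the force, the opening and the grip force at its end, in the units of the state.
- telemetry.observe(): the state, without advancing time (a new reading comes with each control period).
- vision.get_image(name): name is "side" or "top" or "wrist"; returns the picture (420x560x3 uint8, red, green, blue); there is no depth.
- vision.calibration(name): a dict with "fx", "fy", "cx", "cy" (pixels), "T" (4x4, takes a point from camera to world coordinates). Camera axes: x right, y up, looking along -z (the intrinsics and any distortion apply to the point x, -y, -z); pixel columns grow to the right and rows downward; lengths in mm; the calibration is good to about 2 mm. A picture is of the moment at which its call begins: read the wrist's pose just before it. calibration takes no time and is no camera call; for the wrist camera it gives the pose at the moment of the call.
- finish_job(): hands the job in; it is judged then, once.
Trained networks look in the newest picture that a camera, given by its name, has taken for a name from the list of things; names that differ only in an ending like _2 or _b are one class to them, and where a whole thing is asked for, a point or a joint stands for the part that bears it (a point fixed in the world has none). Each returns a list of dicts, best first, with "score" (0 to 1); they miss things now and then, are a little off and sometimes report something else, mostly with a low value. They report only what shows in the picture. A call takes as long as a camera call. They do not tell look-alikes from the thing itself.
- models.regions_of(camera, label): "pixels" (420x560 bool, what is visible of it) and "bbox" ([left, top, right, bottom] in pixels, round what is visible of it).
The state is a dict: "time": time; "q": joint angles; "joint_velocities": joint speeds; "effort": joint torques, N m; "ee_pos": TCP position; "orientation": TCP orientation; "ft_force": force on the tool from outside, world axes, zero at the start; "torque": the same for the moment, N m; "gripper_width": opening from 0.0 (shut) to 1.0 (fully open); "grasp_force": force on a finger pad.
Only numpy, scipy, OpenCV 4.12 (cv2) and the standard library are available. Lean on these libraries where they do the work, as an engineer would, in place of code of your own. Each camera call takes 0.05 s, during which the arm holds its last target. There are 200 camera calls.

TASK

Two short lengths of rebated moulding are being joined end to end in the glue-up jig; the dark one already sits in the corner between the aluminium fence and the red stop block. Slide the pale one up against the fence and butt its end flush against the dark one so that no gap is left, then push it with the fingertips diagonally, into the fence and down onto the bed at once, firmly, and finish the program while still holding that push. The dark strip must stay seated in its corner, and the small offcut, glue bottle, tape measure and tin must be left where they are.

Things in the scene. Friction and masses are not known exactly. Their poses are not given: they have to be found in the camera images.
- jig: Glue-up jig, fixed on the bench, turned up to 15 degrees: a board 190 mm deep (x -105 to +85), 420 mm long (y -210 to +210), its grey bed 12 mm above the bench. Origin on the bench; x towards the fence (away from the robot), y to the left along the fence, z up. The fence's working face is the plane x = +50 mm, the stop block's the plane y = +160 mm.
- bed: Grey laminate face of the jig, 190 x 420 mm, on which the strips lie and slide; its top is 12 mm above the bench. Origin 6 mm straight above the jig's, same axes.
- fence: Rigid aluminium fence along the jig's far side, 420 mm long, 25 mm thick (jig x +50 to +75), its top 43 mm above the bed. Origin 12 mm straight above the jig's origin (so 50 mm in front of the fence's face), same axes.
- stop: Red stop block at the left end of the bed, fixed: jig x -10 to +50, jig y +160 to +200, its top 34 mm above the bed. Origin 12 mm straight above the jig's origin (not in the block), same axes.
- dark_strip: Dark brown wooden moulding, loose, same shape and size as the pale strip. It starts within about 1 mm of the fence and of the stop block, square to them. Origin at the centre of its underside; axes as the jig's.
- pale_strip: Pale wooden moulding, loose, 0.08 to 0.17 kg: 110 mm long (y), 50 mm wide (x), 34 mm high, rebated along its front (-x) upper edge. Origin at the centre of its underside, x towards the fence. It starts on the bed, its centre 65 to 85 mm in front of the fence face, its end 35 to 65 mm to the right of the dark one's, turned up to 19 degrees. It slides with friction of about 0.6.
- rebate (a point): Inner corner of the pale strip's rebate, half way along it: 5 mm in front (-x) of the strip's origin, 20 mm above its underside. In front of it a ledge 20 mm wide and 20 mm above the underside, behind it an upright wall 14 mm high; both run the whole length. Fingertips on the ledge and against the wall can push towards the fence and down at once.
- offcut: Bystander: small loose wooden offcut, 35 x 60 x 18 mm, lying on the bed in front of the dark strip; origin at the centre of its underside.
- glue: Bystander: white glue bottle with red cap, 64 mm across, 170 mm tall, standing on the bench beside the jig; origin at the centre of its underside.
- tape: Bystander: yellow and black tape measure, 70 x 40 x 66 mm, standing on the bench beside the jig; origin at the centre of its underside.
- tin: Bystander: open copper-coloured tin, 90 mm across, 70 mm tall, standing on the bench beside the jig; origin at the centre of its underside.
Things that resemble listed ones, but are neither listed nor needed, are in the scene too. Leave any blue or purple look-alike of the dark_strip alone.

How it is judged (in metres and radians):
On the way:
1. the pale strip lies square along the fence with its end butted against the dark strip (x of pale_strip in the frame of jig above 0.0215 m and y of pale_strip in the frame of dark_strip above -0.1125 m and angle between the x axis of pale_strip and the x axis of jig, either way round below 0.04 rad), for 0.2 s.
At the end, for the whole second after the job is handed in: For the last second fingers push the pale strip (>4 N) onto the fence (>3 N) and bed (>5 N) at once; it is at rest, flat, square within 0.03 rad, within 2.5 mm of the fence, its gap to the dark strip under 2.5 mm; the dark strip is flat and square, within 3.5 mm of fence and stop block (x of pale_strip in the frame of jig above 0.0225 m and z of each of pale_strip, dark_strip in the frame of jig below 0.014 m and y of pale_strip in the frame of dark_strip between -0.1125 and -0.1075 m and angle between the x axis of each of pale_strip, dark_strip and the x axis of jig, either way round below 0.03 rad and angle between each of pale_strip, dark_strip's own z axis and vertical below 0.03 rad and contact force between pale_strip and fence above 3 N and contact force between pale_strip and bed above 5 N and contact force between the fingers and pale_strip above 4 N and x of dark_strip in the frame of jig above 0.0215 m and y of dark_strip in the frame of jig above 0.1015 m and linear speed of pale_strip below 0.01 m/s); the arm keeps its last pose, push and grip.
It fails at once if a bystander (offcut, glue bottle, tape measure, tin) is moved more than 20 mm (distance of any of offcut, glue, tape, tin from where it was at the start of the episode above 0.02 m).
It also fails if it takes over 64 s, if anything falls off the work surface, if the arm or the gripper's body presses on something with over 40 N, if the wrist force passes 120 N, or if a joint passes its speed limit or range.

## Working session

There is one attempt and no reset: what is moved stays moved. The work goes in short steps, Python scripts to look and compute and a tool call to move; the robot and the scene stay as the last step left them, time stands still between calls to the robot, and variables do not carry over. Pictures are saved under pics/ and viewed, at most 10 in all, crops included, and the job is handed in when it is done.

Besides the shell and the picture viewer there is one more tool, called as a command line: name --argument value ..., lists and objects as JSON in quotes. servo_tool: Moves the arm, as the interface text tells. Its arguments: {"type":"object","properties":{"motion":{"type":"array"},"squeeze":{"type":"number"}},"required":["motion"]}

```bash
mkdir -p pics; ls; cat > h.py <<'E'
import numpy as np, cv2
from plant import telemetry, vision, finish_job, models, ctrl
def px2w(cam,uv,z,c=None):
    c=c or vision.calibration(cam); T=np.array(c["T"])
    uv=np.atleast_2d(np.array(uv,float))
    d=np.c_[(uv[:,0]-c["cx"])/c["fx"],-(uv[:,1]-c["cy"])/c["fy"],-np.ones(len(uv))]@T[:3,:3].T
    o=T[:3,3]; return o+d*((z-o[2])/d[:,2])[:,None]
def w2px(cam,p,c=None):
    c=c or vision.calibration(cam); T=np.array(c["T"])
    q=(np.atleast_2d(p)-T[:3,3])@T[:3,:3]
    return np.c_[c["cx"]+c["fx"]*q[:,0]/-q[:,2], c["cy"]-c["fy"]*q[:,1]/-q[:,2]]
def save(im,n): cv2.imwrite(n,im[:,:,::-1])
E
python3 - <<'E'
from h import *
im=vision.get_image("top"); save(im,"pics/top0.png")
print({k:(v if k!="T" else np.round(v,3).tolist()) for k,v in vision.calibration("top").items()})
for l in ["pale_strip","dark_strip","fence","stop","bed","offcut","glue","tape","tin"]:
    for r in models.regions_of("top",l)[:2]:
        m=r["pixels"].astype(np.uint8); print(l,round(r["score"],2),r["bbox"],int(m.sum()),cv2.minAreaRect(cv2.findNonZero(m)) if m.any() else 0)
s=telemetry.observe();print(s)
im=vision.get_image("side"); save(im,"pics/side0.png")
E
```

```text
pics
{'fx': 506.9261892715345, 'fy': 506.9261892715345, 'cx': 281.4270197174461, 'cy': 206.3892709880478, 'T': [[0.017, 0.997, -0.07, 436.877], [-1.0, 0.017, -0.01, -11.916], [-0.009, 0.07, 0.998, 1339.031], [0.0, 0.0, 0.0, 1.0]]}
dark_strip 0.81 [241.8, 128.5, 287.2, 156.4] 849 ((265.95001220703125, 143.14999389648438), (42.37451934814453, 21.187259674072266), 18.43494987487793)
dark_strip 0.68 [239.0, 191.6, 282.5, 211.5] 829 ((258.0, 201.0), (20.0, 42.0), 90.0)
fence 0.84 [218.2, 179.5, 383.7, 193.6] 1828 ((298.9820556640625, 187.1280517578125), (164.19012451171875, 12.766218185424805), 1.6365771293640137)
stop 0.89 [220.9, 192.4, 237.8, 215.5] 373 ((228.5, 202.5), (23.0, 15.0), 90.0)
stop 0.72 [304.1, 207.9, 348.1, 239.2] 830 ((324.6024475097656, 222.27804565429688), (19.606433868408203, 43.707035064697266), 69.775146484375)
bed 0.84 [218.3, 176.0, 380.3, 255.6] 7295 ((297.73077392578125, 215.8461456298828), (160.55490112304688, 72.77838134765625), 0.9022212624549866)
offcut 0.84 [227.6, 229.9, 249.9, 242.8] 298 ((238.0, 236.5), (13.0, 24.0), 90.0)
glue 0.95 [433.0, 132.7, 476.7,
[... 381 characters left out ...]
, 45.0)
{'time': 0.5, 'q': array([-1.32648969e+00,  5.27535390e-01,  1.43274022e+00,  2.43060708e-06,
        1.18139657e+00, -1.78491822e-01]), 'joint_velocities': array([-0.0001175 , -0.00205307,  0.0004527 , -0.00026176, -0.00010968,
        0.00052593]), 'effort': array([-9.02689007e-04, -4.39605367e+01, -1.76789582e+01,  6.34101033e-02,
        5.15628699e-02, -4.33434298e-05]), 'ee_pos': array([ 256.46729239, -569.90583661,  222.51379908]), 'orientation': array([-3.14151478e+00, -1.63333528e-05,  4.22797533e-01]), 'ft_force': array([-0.45813087, -0.49112937, -0.34874092]), 'torque': array([-0.01900555,  0.00395045, -0.00740904]), 'grasp_force': 0.0, 'gripper_width': 0.9962497411229371}
```

View pics/top0.png

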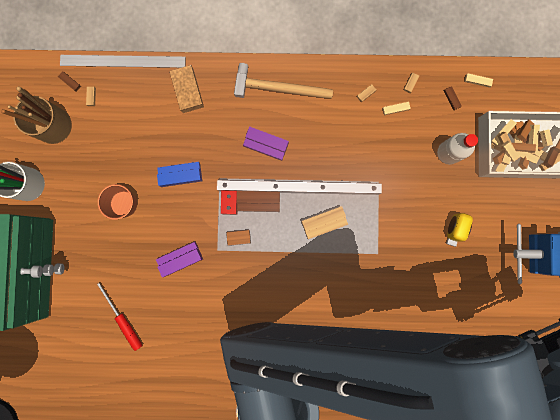

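View pics/side0.png

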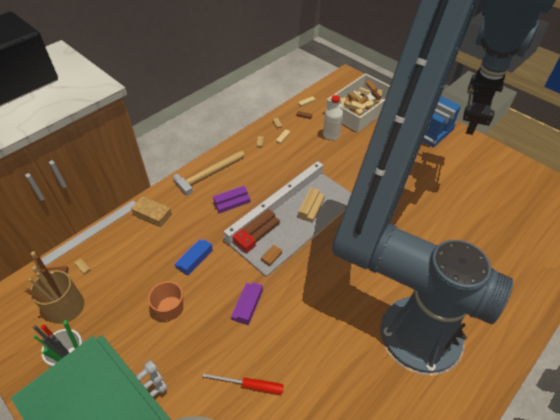

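The top view shows the jig at about (218–382, 180–254), the dark strip in the corner at (258,201), and the pale strip at (324,222), turned. The offcut is at (238,237). The network mislabels a purple block at (266,143) as the dark strip.

```bash
python3 - <<'E'
from h import *
im=cv2.imread("pics/top0.png")[170:262,212:392]
cv2.imwrite("pics/crop0.png",cv2.resize(im,None,fx=4.4,fy=4.4,interpolation=cv2.INTER_CUBIC))
c=vision.calibration("top")
g=cv2.imread("pics/top0.png")[:,:,::-1].astype(int)
for n in (("pale",),):
    r=[x for x in models.regions_of("top","pale_strip")]; print([(x["score"],x["bbox"]) for x in r])
# white fence mask
hsv=cv2.cvtColor(cv2.imread("pics/top0.png"),cv2.COLOR_BGR2HSV)
sub=np.zeros(hsv.shape[:2],np.uint8); sub[172:260,210:392]=1
fm=((hsv[:,:,1]<40)&(hsv[:,:,2]>215)).astype(np.uint8)*sub
bed=((hsv[:,:,1]<40)&(hsv[:,:,2]>100)&(hsv[:,:,2]<=215)).astype(np.uint8)*sub
pale=((hsv[:,:,0]>10)&(hsv[:,:,0]<25)&(hsv[:,:,2]>190)&(hsv[:,:,1]<150)).astype(np.uint8)*sub
for n,m,z in(("fence",fm,55),("bed",bed,12),("pale",pale,40)):
    m=cv2.morphologyEx(m,cv2.MORPH_CLOSE,np.ones((3,3)))
    k,l,st,_=cv2.connectedComponentsWithStats(m); i=1+st[1:,4].argmax(); 
    b=cv2.boxPoints(cv2.minAreaRect(cv2.findNonZero((l==i).astype(np.uint8))))
    print(n,st[i],b.round(1).tolist(),px2w("top",b,z,c).round(1).tolist())
E
```

```text
[]
fence [ 217  180  164   13 1469] [[216.8000030517578, 189.3000030517578], [217.0, 179.89999389648438], [380.20001220703125, 183.3000030517578], [380.0, 192.6999969482422]] [[567.7, 166.4, 55.0], [591.7, 166.6, 55.0], [590.0, -249.0, 55.0], [566.0, -248.6, 55.0]]
bed [ 218  191  160   63 6224] [[217.3000030517578, 249.8000030517578], [218.60000610351562, 189.10000610351562], [378.29998779296875, 192.60000610351562], [377.0, 253.3000030517578]] [[413.5, 167.0, 12.0], [572.7, 167.7, 12.0], [570.5, -252.2, 12.0], [411.7, -249.4, 12.0]]
pale [ 216  179  176   75 6136] [[215.0, 250.6999969482422], [216.10000610351562, 178.1999969482422], [391.1000061035156, 181.0], [390.0, 253.5]] [[411.6, 169.1, 40.0], [598.1, 171.1, 40.0], [598.2, -279.9, 40.0], [412.3, -277.3, 40.0]]
```

View pics/crop0.png

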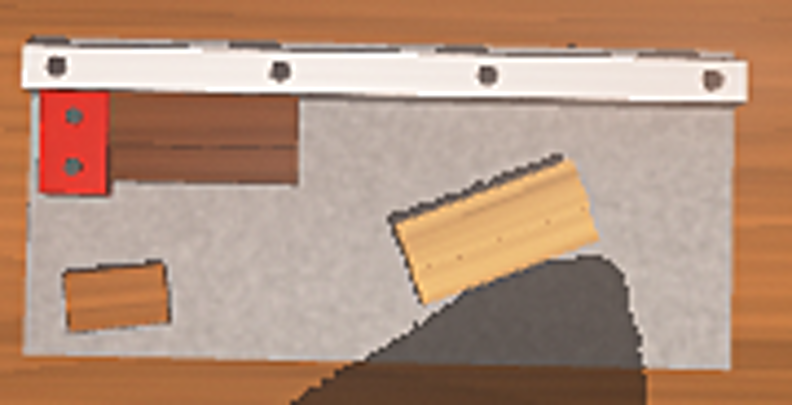

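The crop shows the jig almost unturned. The pale strip's top corners in the crop are back-left (392,220), back-right (565,160), front-right (598,240) and front-left (427,303). The dark strip's end is at crop x≈298.

```bash
python3 - <<'E'
from h import *
f=lambda p:np.array(p)/4.4+[212,170]-.4
B=px2w("top",f([[392,220],[565,160]]),46); F=px2w("top",f([[427,303],[598,240]]),32)
print(B.round(1),F.round(1))
d=B[0]-B[1]; d2=F[0]-F[1]; print(np.linalg.norm(d),np.linalg.norm(d2),[np.degrees(np.arctan2(-v[0],v[1])) for v in(d,d2)])
print("centre",(B.sum(0)+F.sum(0))/4, "width",np.linalg.norm((B.sum(0)-F.sum(0))[:2]/2))
print("dark end",px2w("top",f([[298,97],[298,140],[298,184]]),46).round(1), "stop",px2w("top",f([[108,92],[108,192]]),46).round(1))
E
```

```text
[[ 494.5  -48.6   46. ]
 [ 531.1 -148.4   46. ]] [[ 447.   -70.1   32. ]
 [ 485.5 -169.7   32. ]]
106.36656287918572 106.73059628013239 [np.float64(20.11013681464826), np.float64(21.17002145968082)]
centre [ 489.54239778 -109.19456675   39.        ] width 51.261170652296535
dark end [[565.3   7.2  46. ]
 [540.2   6.8  46. ]
 [514.5   6.3  46. ]] stop [[566.4 118.   46. ]
 [508.  116.6  46. ]]
```

servo_tool --motion '[{"grip": 0.085,"xyz": [0.4015,-0.325,0],"turn": [0,0,-85.8]},{"grip": 0.085,"xyz": [0.4015,-0.325,0],"turn": [0,0,-85.8]},{"grip": 0.085,"xyz": [0.4015,-0.325,0],"turn": [0,0,-85.8]},{"grip": 0.085,"xyz": [0.4015,-0.325,0],"turn": [0,0,-85.8]},{"grip": 0.085,"xyz": [0.4015,-0.325,0],"turn": [0,0,-85.8]},{"grip": 0.085,"xyz": [0.4015,-0.325,0],"turn": [0,0,-85.8]},{"grip": 0.085,"xyz": [0.4015,-0.325,0],"turn": [0,0,-85.8]},{"grip": 0.085,"xyz": [0.4015,-0.325,0],"turn": [0,0,-85.8]},{"grip": 0.085,"xyz": [0.4015,-0.325,0],"turn": [0,0,-85.8]},{"grip": 0.085,"xyz": [0.4015,-0.325,0],"turn": [0,0,-85.8]},{"grip": 0.085,"xyz": [0.4015,-0.325,0],"turn": [0,0,-85.8]},{"grip": 0.085,"xyz": [0.4015,-0.325,0],"turn": [0,0,-85.8]}]'

```text
time: 1.8
ee_pos: [490.1, -106.4, 222.8]
orientation: [3.141, 0.0, 1.925]
ft_force: [-0.1, 0.4, -0.5]
gripper_width: 0.979
grasp_force: 0.0
```

servo_tool --motion '[{"grip": 0.085,"xyz": [0,0,0],"turn": [0,0,0]},{"grip": 0.085,"xyz": [0,0,0],"turn": [0,0,0]}]'

```text
time: 2.0
ee_pos: [489.0, -109.8, 222.6]
orientation: [-3.141, 0.0, 1.919]
ft_force: [-0.0, -0.6, -0.4]
gripper_width: 0.975
grasp_force: 0.0
```

```bash
python3 - <<'E'
from h import *
s=telemetry.observe();print(s["time"],s["ee_pos"].round(1),s["orientation"].round(4),s["q"].round(2))
c=vision.calibration("wrist");im=vision.get_image("wrist"); save(im,"pics/w0.png")
import pickle;pickle.dump(c,open("w0.pkl","wb"));print(np.round(c["T"],2).tolist(),c["fx"])
for l in["pale_strip","dark_strip","fence"]:
    for r in models.regions_of("wrist",l)[:2]:print(l,r["score"],r["bbox"])
E
```

```text
2.0 [ 489.  -109.8  222.6] [-3.1414e+00  3.0000e-04  1.9190e+00] [-0.44  0.36  1.74 -0.    1.04 -0.79]
[[0.94, -0.33, -0.08, 466.88], [0.34, 0.91, 0.23, -48.3], [-0.0, -0.24, 0.97, 384.42], [0.0, 0.0, 0.0, 1.0]] 315.3231764370136
pale_strip 0.91 [258.4, 145.9, 303.9, 244.9]
dark_strip 0.7 [443.2, 66.9, 558.7, 179.6]
fence 0.87 [298.9, 0.0, 470.5, 314.2]
```

View pics/w0.png

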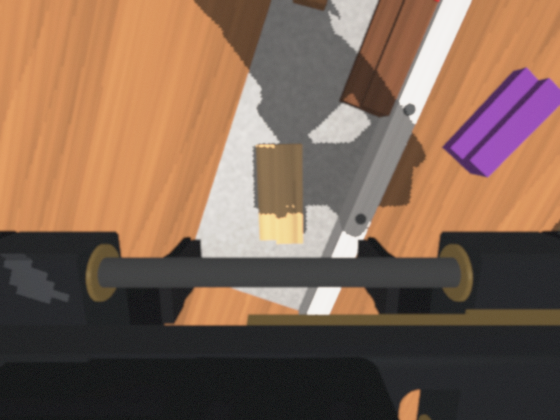

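The wrist view shows the pale strip at columns 256–303 and rows 145–243, well aligned with the gripper. The dark strip's end is at about (343–388, 103–115).

```bash
python3 - <<'E'
from h import *; import pickle
c=pickle.load(open("w0.pkl","rb"))
B=px2w("w",[[301,145],[304,244]],46,c);F=px2w("w",[[256,145],[261,240]],32,c)
print(B.round(1),F.round(1))
for d in(B[0]-B[1],F[0]-F[1]):print(np.linalg.norm(d),np.degrees(np.arctan2(-d[0],d[1])))
C=(B.sum(0)+F.sum(0))/4;print("centre",C)
print("dark end",px2w("w",[[343,102],[388,116]],[46,46][0],c).round(1))
print("fence",px2w("w",[[440,0],[303,312]],55,c).round(1))
E
```

```text
[[ 492.6  -51.5   46. ]
 [ 535.1 -153.1   46. ]] [[ 447.4  -68.4   32. ]
 [ 488.5 -170.1   32. ]]
110.10104973623673 22.677027883319116
109.62763835138335 22.023864000080373
centre [ 490.9052778  -110.77906373   39.        ]
dark end [[517.5   3.1  46. ]
 [566.3   6.3  46. ]]
fence [[ 565.8  114.8   55. ]
 [ 562.3 -229.1   55. ]]
```

servo_tool --motion '[{"grip": 0.087,"xyz": [0,0,0.05],"turn": [0,0,-1]},{"grip": 0.087,"xyz": [0,0,0.1],"turn": [0,0,-1]},{"grip": 0.087,"xyz": [0,0,0.14],"turn": [0,0,-1]},{"grip": 0.087,"xyz": [0,0,0.17],"turn": [0,0,-1]},{"grip": 0.087,"xyz": [0,0,0.19],"turn": [0,0,-1]},{"grip": 0.087,"xyz": [0,0,0.2],"turn": [0,0,-1]},{"grip": 0.087,"xyz": [0,0,0.205],"turn": [0,0,-1]},{"grip": 0.087,"xyz": [0,0,0.205],"turn": [0,0,-1]}]'

```text
time: 3.0
ee_pos: [489.4, -109.2, 17.6]
orientation: [3.141, 0.0, 1.937]
ft_force: [-0.3, 0.3, -0.0]
gripper_width: 1.002
grasp_force: 0.0
```

servo_tool --motion '[{"grip": 0.04,"xyz": [0,0,0],"turn": [0,0,0]},{"grip": 0.04,"xyz": [0,0,0],"turn": [0,0,0]},{"grip": 0.04,"xyz": [0,0,0],"turn": [0,0,0]},{"grip": 0.04,"xyz": [0,0,0],"turn": [0,0,0]},{"grip": 0.04,"xyz": [0,0,0],"turn": [0,0,0]},{"grip": 0.04,"xyz": [0,0,0],"turn": [0,0,0]},{"grip": 0.04,"xyz": [0,0,0],"turn": [0,0,0]},{"grip": 0.04,"xyz": [0,0,0],"turn": [0,0,0]},{"grip": 0.04,"xyz": [0,0,0],"turn": [0,0,0]},{"grip": 0.04,"xyz": [0,0,0],"turn": [0,0,0]}]' --squeeze 25

```text
time: 4.0
ee_pos: [489.4, -108.8, 17.7]
orientation: [3.141, 0.0, 1.938]
ft_force: [0.3, 0.9, 4.3]
gripper_width: 0.57
grasp_force: 25.0
```

servo_tool --motion '[{"grip": 0.04,"xyz": [0.0064,0.008,0],"turn": [0,0,4.3]},{"grip": 0.04,"xyz": [0.0128,0.016,0],"turn": [0,0,8.6]},{"grip": 0.04,"xyz": [0.0192,0.024,0],"turn": [0,0,12.9]},{"grip": 0.04,"xyz": [0.0256,0.032,0],"turn": [0,0,17.2]},{"grip": 0.04,"xyz": [0.032,0.0397,0],"turn": [0,0,21.3]},{"grip": 0.04,"xyz": [0.032,0.0397,0],"turn": [0,0,21.3]},{"grip": 0.04,"xyz": [0.032,0.0397,0],"turn": [0,0,21.3]}]'

```text
time: 4.7
ee_pos: [515.5, -64.4, 17.8]
orientation: [3.14, -0.0, 1.567]
ft_force: [1.6, 2.7, 4.7]
gripper_width: 0.571
grasp_force: 25.0
```

```bash
python3 - <<'E'
from h import *
s=telemetry.observe();print(s["time"],s["ee_pos"].round(1),s["orientation"].round(4))
c=vision.calibration("wrist");im=vision.get_image("wrist"); save(im,"pics/w1.png")
import pickle;pickle.dump(c,open("w1.pkl","wb"))
t=vision.get_image("top");save(cv2.resize(t[170:262,212:392],None,fx=4.4,fy=4.4,interpolation=cv2.INTER_CUBIC),"pics/t1.png")
E
```

```text
4.7 [515.5 -64.4  17.8] [ 3.1401e+00 -3.0000e-04  1.5671e+00]
```

View pics/w1.png

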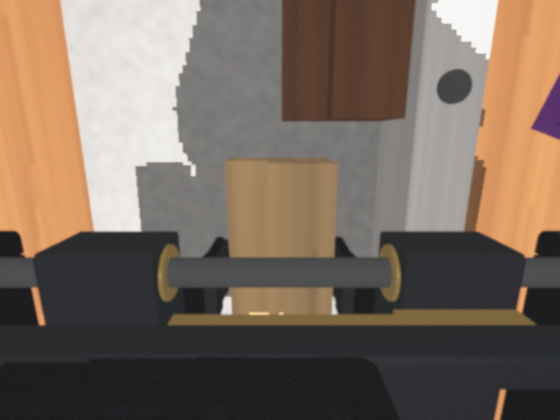

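The wrist view shows the pale strip's end at row 159 (columns 228–336), square to the dark strip's end at row 120 (columns 283–407).

```bash
python3 - <<'E'
from h import *; import pickle
c=pickle.load(open("w1.pkl","rb"))
print(px2w("w",[[283,120],[331,121],[331,0],[407,118],[415,0]],46,c).round(1),px2w("w",[[283,120],[283,0]],32,c).round(1))
print(px2w("w",[[270,159],[336,159]],46,c).round(1),px2w("w",[[228,160]],32,c).round(1))
print("fence",px2w("w",[[415,110],[413,190]],55,c).round(1))
E
```

```text
[[517.5   6.3  46. ]
 [537.1   5.8  46. ]
 [535.5  49.4  46. ]
 [568.    6.9  46. ]
 [567.   49.3  46. ]] [[517.7   6.9  32. ]
 [517.7  54.6  32. ]]
[[512.   -9.4  46. ]
 [539.7  -9.5  46. ]] [[492.2 -10.9  32. ]]
fence [[567.2   9.4  55. ]
 [569.4 -21.2  55. ]]
```

servo_tool --motion '[{"grip": 0.04,"xyz": [0.005,0,0],"turn": [0,0,0]},{"grip": 0.04,"xyz": [0.009,0,0],"turn": [0,0,0]},{"grip": 0.04,"xyz": [0.012,0,0],"turn": [0,0,0]},{"grip": 0.04,"xyz": [0.014,0,0],"turn": [0,0,0]},{"grip": 0.04,"xyz": [0.0155,0,0],"turn": [0,0,0]},{"grip": 0.04,"xyz": [0.0165,0,0],"turn": [0,0,0]}]'

```text
time: 5.4
ee_pos: [515.2, -49.1, 17.8]
orientation: [3.141, 0.001, 1.567]
ft_force: [-0.0, -3.3, 5.8]
gripper_width: 0.573
grasp_force: 25.0
```

servo_tool --motion '[{"grip": 0.04,"xyz": [0.001,0,0],"turn": [0,0,0]},{"grip": 0.04,"xyz": [0.002,0,0],"turn": [0,0,0]},{"grip": 0.04,"xyz": [0.002,0,0],"turn": [0,0,0]}]'

```text
time: 5.7
ee_pos: [515.2, -47.1, 17.8]
orientation: [3.141, 0.001, 1.567]
ft_force: [-0.3, -3.4, 5.7]
gripper_width: 0.572
grasp_force: 25.0
```

servo_tool --motion '[{"grip": 0.04,"xyz": [0.001,0,0],"turn": [0,0,0]},{"grip": 0.04,"xyz": [0.002,0,0],"turn": [0,0,0]},{"grip": 0.04,"xyz": [0.002,0,0],"turn": [0,0,0]}]'

```text
time: 6.0
ee_pos: [515.3, -45.3, 17.8]
orientation: [3.141, 0.002, 1.567]
ft_force: [-0.0, -4.2, 4.5]
gripper_width: 0.569
grasp_force: 25.0
```

servo_tool --motion '[{"grip": 0.04,"xyz": [0.001,0,0],"turn": [0,0,0]},{"grip": 0.04,"xyz": [0.002,0,0],"turn": [0,0,0]},{"grip": 0.04,"xyz": [0.002,0,0],"turn": [0,0,0]}]'

```text
time: 6.3
ee_pos: [515.3, -45.2, 17.8]
orientation: [3.141, 0.004, 1.568]
ft_force: [-2.6, -12.4, 4.8]
gripper_width: 0.572
grasp_force: 25.0
```

```bash
python3 - <<'E'
from h import *
c=vision.calibration("wrist");im=vision.get_image("wrist"); save(im,"pics/w2.png")
print(telemetry.observe()["ft_force"])
E
```

```text
[ -2.45629972 -12.39217795   4.6403835 ]
```

View pics/w2.png

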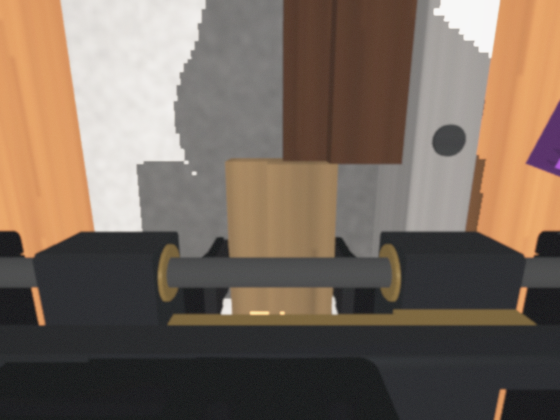

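The strips are butted: the two ends meet at row 160 and the force along y is −12 N. Next I'll release, lift, and turn the open fingers along the strip.

servo_tool --motion '[{"grip": 0.04,"xyz": [-0.001,0,0],"turn": [0,0,0]},{"grip": 0.06,"xyz": [-0.001,0,0],"turn": [0,0,0]},{"grip": 0.06,"xyz": [-0.001,0,0],"turn": [0,0,0]},{"grip": 0.06,"xyz": [-0.001,0,0],"turn": [0,0,0]},{"grip": 0.06,"xyz": [-0.001,0,0],"turn": [0,0,0]},{"grip": 0.06,"xyz": [-0.001,0,0],"turn": [0,0,0]},{"grip": 0.06,"xyz": [-0.001,0,-0.01],"turn": [0,0,0]},{"grip": 0.06,"xyz": [-0.001,0,-0.03],"turn": [0,0,0]},{"grip": 0.06,"xyz": [-0.001,0,-0.06],"turn": [0,0,0]},{"grip": 0.06,"xyz": [-0.001,0,-0.07],"turn": [0,0,0]},{"grip": 0.06,"xyz": [-0.001,0,-0.07],"turn": [0,0,0]}]'

```text
time: 7.45
ee_pos: [516.2, -43.5, 89.4]
orientation: [3.137, 0.001, 1.566]
ft_force: [0.1, -0.7, 0.1]
gripper_width: 0.691
grasp_force: 0.0
```

servo_tool --motion '[{"grip": 0.05,"xyz": [0,-0.019,0],"turn": [0,0,90]},{"grip": 0.05,"xyz": [0,-0.019,0],"turn": [0,0,90]},{"grip": 0.05,"xyz": [0,-0.019,0],"turn": [0,0,90]},{"grip": 0.05,"xyz": [0,-0.019,0],"turn": [0,0,90]},{"grip": 0.05,"xyz": [0,-0.019,0],"turn": [0,0,90]},{"grip": 0.05,"xyz": [0,-0.019,0],"turn": [0,0,90]},{"grip": 0.05,"xyz": [0,-0.019,0],"turn": [0,0,90]},{"grip": 0.05,"xyz": [0,-0.019,0],"turn": [0,0,90]},{"grip": 0.05,"xyz": [0,-0.019,0],"turn": [0,0,90]},{"grip": 0.05,"xyz": [0,-0.019,0],"turn": [0,0,90]},{"grip": 0.05,"xyz": [0,-0.019,0],"turn": [0,0,90]},{"grip": 0.05,"xyz": [0,-0.019,0],"turn": [0,0,90]}]'

```text
time: 8.65
ee_pos: [495.2, -42.9, 86.6]
orientation: [-3.141, 0.002, -0.005]
ft_force: [0.6, -0.2, 0.5]
gripper_width: 0.573
grasp_force: 0.0
```

servo_tool --motion '[{"grip": 0.05,"xyz": [0,0.004,0.02],"turn": [0,0,0]},{"grip": 0.05,"xyz": [0,0.004,0.035],"turn": [0,0,0]},{"grip": 0.05,"xyz": [0,0.004,0.045],"turn": [0,0,0]},{"grip": 0.05,"xyz": [0,0.004,0.05],"turn": [0,0,0]},{"grip": 0.05,"xyz": [0,0.004,0.051],"turn": [0,0,0]},{"grip": 0.05,"xyz": [0,0.004,0.051],"turn": [0,0,0]}]'

```text
time: 9.25
ee_pos: [496.0, -47.1, 36.6]
orientation: [-3.142, -0.0, -0.004]
ft_force: [0.2, -0.1, -0.5]
gripper_width: 0.571
grasp_force: 0.0
```

servo_tool --motion '[{"grip": 0.05,"xyz": [0.004,0,0],"turn": [0,0,0]},{"grip": 0.05,"xyz": [0.008,0,0],"turn": [0,0,0]},{"grip": 0.05,"xyz": [0.012,0,0],"turn": [0,0,0]},{"grip": 0.05,"xyz": [0.015,0,0],"turn": [0,0,0]},{"grip": 0.05,"xyz": [0.018,0,0],"turn": [0,0,0]},{"grip": 0.05,"xyz": [0.02,0,0],"turn": [0,0,0]},{"grip": 0.05,"xyz": [0.022,0,0],"turn": [0,0,0]},{"grip": 0.05,"xyz": [0.024,0,0],"turn": [0,0,0]}]'

```text
time: 10.05
ee_pos: [519.9, -47.2, 36.5]
orientation: [-3.141, 0.0, -0.005]
ft_force: [-0.5, -0.5, 0.9]
gripper_width: 0.576
grasp_force: 0.5
```

servo_tool --motion '[{"grip": 0.05,"xyz": [0.002,0,0],"turn": [0,0,0]},{"grip": 0.05,"xyz": [0.004,0,0],"turn": [0,0,0]},{"grip": 0.05,"xyz": [0.006,0,0],"turn": [0,0,0]},{"grip": 0.05,"xyz": [0.007,0,0],"turn": [0,0,0]},{"grip": 0.05,"xyz": [0.008,0,0],"turn": [0,0,0]}]'

```text
time: 10.55
ee_pos: [526.6, -47.2, 36.4]
orientation: [-3.141, 0.003, -0.004]
ft_force: [-4.9, -1.2, 3.2]
gripper_width: 0.574
grasp_force: 2.5
```

```bash
python3 - <<'E'
from h import *
c=vision.calibration("wrist");im=vision.get_image("wrist")
t=vision.get_image("top")
a=cv2.resize(im,(400,300)); b=cv2.resize(t[175:250,230:330],(400,300),interpolation=cv2.INTER_CUBIC)
save(np.hstack([a,b]),"pics/w3.png")
print(telemetry.observe()["ft_force"])
E
```

```text
[-4.52635648 -1.21555594  2.01638247]
```

View pics/w3.png

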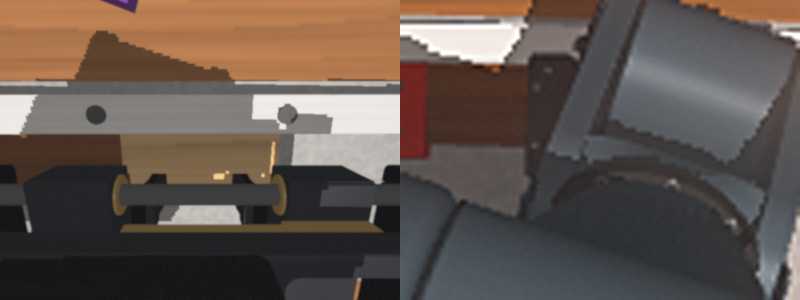

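The wrist view shows the pale strip reaching the fence and touching the dark strip's end (boundary at column ~120). Next is the diagonal push.

servo_tool --motion '[{"grip": 0.05,"xyz": [0.001,0,0],"turn": [0,0,0]},{"grip": 0.05,"xyz": [0.002,0,0],"turn": [0,0,0]},{"grip": 0.05,"xyz": [0.002,0,0],"turn": [0,0,0]}]'

```text
time: 10.95
ee_pos: [526.6, -47.1, 36.4]
orientation: [-3.141, 0.007, -0.004]
ft_force: [-7.5, -2.3, 4.7]
gripper_width: 0.574
grasp_force: 3.9
```

```bash
python3 - <<'E'
from h import *
c=vision.calibration("wrist");im=vision.get_image("wrist")
save(cv2.resize(im[175:240,90:250],None,fx=5,fy=5,interpolation=cv2.INTER_CUBIC),"pics/w4.png")
print(im[200,150:190].tolist()); print(px2w("w",[[169,200],[170,200]],46,c).round(2))
E
```

```text
[[68, 44, 33], [70, 47, 36], [69, 48, 37], [69, 48, 35], [71, 50, 41], [69, 47, 36], [68, 48, 36], [69, 48, 37], [69, 48, 38], [69, 47, 38], [69, 48, 36], [70, 47, 36], [68, 47, 37], [68, 47, 36], [69, 48, 36], [68, 46, 36], [71, 49, 38], [71, 49, 37], [86, 66, 49], [104, 81, 60], [115, 94, 70], [119, 97, 70], [120, 98, 72], [120, 97, 71], [120, 98, 72], [120, 99, 73], [122, 99, 74], [119, 98, 71], [120, 97, 71], [120, 97, 71], [122, 98, 72], [120, 99, 73], [121, 99, 73], [121, 99, 72], [118, 96, 69], [121, 98, 72], [119, 97, 71], [120, 96, 70], [119, 97, 70], [119, 96, 70]]
[[560.3    7.08  46.  ]
 [560.3    6.58  46.  ]]
```

View pics/w4.png

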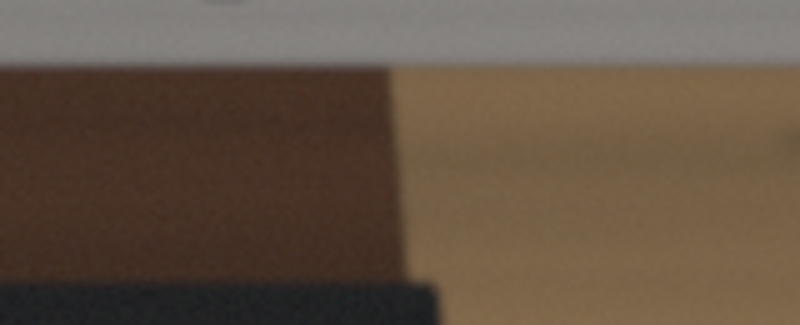

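There's no visible gap, but this angle could hide a small one. I'll nudge the right-hand end in +y to be sure, then make the final push.

servo_tool --motion '[{"grip": 0.05,"xyz": [-0.008,0,0],"turn": [0,0,0]},{"grip": 0.05,"xyz": [-0.008,0,-0.02],"turn": [0,0,0]},{"grip": 0.03,"xyz": [-0.008,0,-0.05],"turn": [0,0,0]},{"grip": 0.0,"xyz": [0.0,0.04,-0.05],"turn": [0,0,0]},{"grip": 0.0,"xyz": [0.008,0.085,-0.05],"turn": [0,0,0]},{"grip": 0.0,"xyz": [0.008,0.085,-0.05],"turn": [0,0,0]},{"grip": 0.0,"xyz": [0.008,0.085,-0.05],"turn": [0,0,0]},{"grip": 0.0,"xyz": [0.008,0.085,-0.02],"turn": [0,0,0]},{"grip": 0.0,"xyz": [0.008,0.085,0.005],"turn": [0,0,0]},{"grip": 0.0,"xyz": [0.008,0.085,0.014],"turn": [0,0,0]},{"grip": 0.0,"xyz": [0.008,0.085,0.014],"turn": [0,0,0]}]'

```text
time: 12.1
ee_pos: [536.4, -130.8, 21.3]
orientation: [-3.14, 0.003, -0.004]
ft_force: [0.9, 0.0, 0.5]
gripper_width: 0.011
grasp_force: 0.0
```

servo_tool --motion '[{"grip": 0.0,"xyz": [0,-0.003,0],"turn": [0,0,0]},{"grip": 0.0,"xyz": [0,-0.006,0],"turn": [0,0,0]},{"grip": 0.0,"xyz": [0,-0.008,0],"turn": [0,0,0]},{"grip": 0.0,"xyz": [0,-0.01,0],"turn": [0,0,0]},{"grip": 0.0,"xyz": [0,-0.011,0],"turn": [0,0,0]}]'

```text
time: 12.6
ee_pos: [537.8, -121.1, 23.1]
orientation: [3.141, -0.001, -0.005]
ft_force: [-0.1, 0.3, -0.5]
gripper_width: 0.006
grasp_force: 0.0
```

servo_tool --motion '[{"grip": 0.0,"xyz": [0,-0.0015,0],"turn": [0,0,0]},{"grip": 0.0,"xyz": [0,-0.003,0],"turn": [0,0,0]},{"grip": 0.0,"xyz": [0,-0.004,0],"turn": [0,0,0]},{"grip": 0.0,"xyz": [0,-0.005,0],"turn": [0,0,0]}]'

```text
time: 13.0
ee_pos: [537.6, -116.3, 22.5]
orientation: [-3.142, 0.0, -0.005]
ft_force: [0.6, -0.6, 0.6]
gripper_width: 0.007
grasp_force: 0.0
```

servo_tool --motion '[{"grip": 0.0,"xyz": [0,-0.0015,0],"turn": [0,0,0]},{"grip": 0.0,"xyz": [0,-0.003,0],"turn": [0,0,0]},{"grip": 0.0,"xyz": [0,-0.004,0],"turn": [0,0,0]},{"grip": 0.0,"xyz": [0,-0.004,0],"turn": [0,0,0]}]'

```text
time: 13.4
ee_pos: [537.6, -112.3, 22.6]
orientation: [3.141, 0.0, -0.004]
ft_force: [-0.6, -1.0, -0.6]
gripper_width: 0.001
grasp_force: 0.3
```

servo_tool --motion '[{"grip": 0.0,"xyz": [0,-0.001,0],"turn": [0,0,0]},{"grip": 0.0,"xyz": [0,-0.002,0],"turn": [0,0,0]},{"grip": 0.0,"xyz": [0,-0.003,0],"turn": [0,0,0]},{"grip": 0.0,"xyz": [0,-0.003,0],"turn": [0,0,0]}]'

```text
time: 13.8
ee_pos: [537.8, -111.9, 22.6]
orientation: [3.138, -0.0, -0.003]
ft_force: [-3.0, -9.9, -1.1]
gripper_width: 0.006
grasp_force: 4.8
```

servo_tool --motion '[{"grip": 0.0,"xyz": [0,0.008,0],"turn": [0,0,0]},{"grip": 0.0,"xyz": [0,0.008,-0.03],"turn": [0,0,0]},{"grip": 0.0,"xyz": [0,0.008,-0.06],"turn": [0,0,0]},{"grip": 0.03,"xyz": [-0.012,-0.02,-0.06],"turn": [0,0,0]},{"grip": 0.05,"xyz": [-0.021,-0.06,-0.06],"turn": [0,0,0]},{"grip": 0.05,"xyz": [-0.021,-0.06,-0.06],"turn": [0,0,0]},{"grip": 0.05,"xyz": [-0.021,-0.06,-0.05],"turn": [0,0,0]},{"grip": 0.05,"xyz": [-0.021,-0.06,-0.03],"turn": [0,0,0]},{"grip": 0.05,"xyz": [-0.021,-0.06,-0.018],"turn": [0,0,0]},{"grip": 0.05,"xyz": [-0.021,-0.06,-0.014],"turn": [0,0,0]},{"grip": 0.05,"xyz": [-0.021,-0.06,-0.014],"turn": [0,0,0]}]'

```text
time: 14.9
ee_pos: [516.6, -49.7, 35.5]
orientation: [-3.141, 0.002, -0.006]
ft_force: [0.6, -0.1, 0.7]
gripper_width: 0.56
grasp_force: 0.0
```

servo_tool --motion '[{"grip": 0.05,"xyz": [0.004,0,0],"turn": [0,0,0]},{"grip": 0.05,"xyz": [0.007,0,0],"turn": [0,0,0]},{"grip": 0.05,"xyz": [0.009,0,0],"turn": [0,0,0]},{"grip": 0.05,"xyz": [0.011,0,0],"turn": [0,0,0]},{"grip": 0.05,"xyz": [0.011,0,0],"turn": [0,0,0]}]'

```text
time: 15.4
ee_pos: [526.6, -49.1, 36.7]
orientation: [-3.141, 0.003, -0.004]
ft_force: [-5.3, -2.0, 2.2]
gripper_width: 0.575
grasp_force: 2.0
```

servo_tool --motion '[{"grip": 0.05,"xyz": [0,0,0.002],"turn": [0,0,0]},{"grip": 0.05,"xyz": [0,0,0.004],"turn": [0,0,0]},{"grip": 0.05,"xyz": [0,0,0.005],"turn": [0,0,0]},{"grip": 0.05,"xyz": [0,0,0.006],"turn": [0,0,0]},{"grip": 0.05,"xyz": [0,0,0.006],"turn": [0,0,0]}]'

```text
time: 15.9
ee_pos: [526.6, -48.7, 32.3]
orientation: [-3.141, 0.002, -0.004]
ft_force: [-8.5, 0.7, 20.0]
gripper_width: 0.574
grasp_force: 12.6
```

servo_tool --motion '[{"grip": 0.05,"xyz": [0.002,0,-0.0005],"turn": [0,0,0]},{"grip": 0.05,"xyz": [0.004,0,-0.0005],"turn": [0,0,0]},{"grip": 0.05,"xyz": [0.006,0,-0.0005],"turn": [0,0,0]},{"grip": 0.05,"xyz": [0.006,0,-0.0005],"turn": [0,0,0]}]'

```text
time: 16.3
ee_pos: [526.7, -48.6, 32.4]
orientation: [-3.14, 0.015, -0.003]
ft_force: [-17.1, -4.2, 24.6]
gripper_width: 0.577
grasp_force: 15.6
```

servo_tool --motion '[{"grip": 0.05,"xyz": [0.003,0,-0.001],"turn": [0,0,0]},{"grip": 0.05,"xyz": [0.006,0,-0.002],"turn": [0,0,0]},{"grip": 0.05,"xyz": [0.006,0,-0.002],"turn": [0,0,0]},{"grip": 0.05,"xyz": [0.006,0,-0.002],"turn": [0,0,0]}]'

```text
time: 16.7
ee_pos: [526.7, -48.6, 32.5]
orientation: [-3.139, 0.027, -0.002]
ft_force: [-24.2, -9.3, 20.2]
gripper_width: 0.576
grasp_force: 16.2
```

servo_tool --motion '[{"grip": 0.05,"xyz": [0,0,0],"turn": [0,0,0]},{"grip": 0.05,"xyz": [0,0,0],"turn": [0,0,0]},{"grip": 0.05,"xyz": [0,0,0],"turn": [0,0,0]},{"grip": 0.05,"xyz": [0,0,0],"turn": [0,0,0]},{"grip": 0.05,"xyz": [0,0,0],"turn": [0,0,0]}]'

```text
time: 17.2
ee_pos: [526.7, -48.6, 32.5]
orientation: [-3.139, 0.027, -0.002]
ft_force: [-24.5, -9.3, 19.4]
gripper_width: 0.57
grasp_force: 16.1
```

```bash
python3 - <<'E'
from h import *
im=vision.get_image("wrist");save(im,"pics/w5.png")
E
```

```text
(no output)
```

View pics/w5.png

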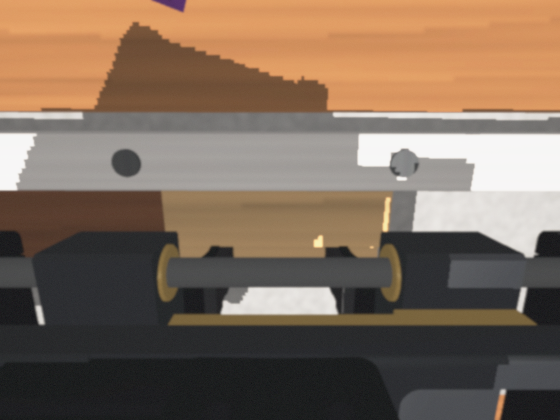

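The final view shows the pale strip against the fence along row 190 and meeting the dark strip at column 163. The push is steady at 24 N into the fence and 19 N down, so I'm handing in.

```bash
python3 -c "
from h import *
print(finish_job())"
```

```text
the job is handed in; nothing more can be done
None
```

I handed the job in with the pale strip against the fence and butted to the dark one, and the fingers still pushing it steadily at about 24 N into the fence and 19 N down; the hand-in returned no verdict.

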